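# Load the orbital shaker

## Robot

A 7-joint arm with a two-finger parallel gripper is mounted at the origin on the work surface. World frame = base frame: x ahead of the robot, y to its left, z up, the work surface at z = 0. Lengths are in m, angles in rad, forces in N, time in s.
With the tool pointing down it reaches from about 0.4 to 0.875 m from the base axis. Payload 19.3 kg.
Tool frame: the origin (TCP) lies between the finger pads; the fingertips stand 17 mm ahead of it and the grasp point (between the pads) lies 2 mm behind it (ctrl.tcp_to_tips is the distance from the TCP to the fingertips, in m); z points along the fingers, y is the direction in which the jaws open and shut (so a half turn about z gives the same grasp; the last joint's range is limited). The gripper opens to 85 mm and grips with 20 to 120 N. Pads are 22 mm wide; open, the fingers measure 114 mm over their backs; the gripper's body (76 mm by 85 mm) begins 54 mm behind the grasp point. The pads swing forward as they close: fully open they stand 13 mm farther back than shut.
Start: joints at [1.102, 0.521, -0.036, 1.599, 0.021, 1.021, -0.113], TCP at [0.243, -0.576, 0.248] pointing down, gripper open.
Joint ranges: [-2.91, 2.91], [-0.3, 2.13], [-1.5, 1.42], [0.17, 2.43], [-1.26, 4.41], [0.16, 1.93], [-2.52, 2.52]. Speed limits (rad/s): [1.89, 1.89, 2.39, 2.39, 3.01, 3.01, 3.01].

## Interface

Orientations are given as a rotation vector (axis times angle).
In Python, from rig import ctrl gives the robot as it stands.
- The arm moves only by the shell command python3 -m handwheel 'ROWS'. ROWS is JSON, a list of rows, each a list of 5 numbers: the shift along the tool's x, y, z in m, then the turn about the tool's z in degrees, then the opening, from 0 (shut) to 1 (fully open). In form: [[x, y, z, yaw, grip], ...]. A call has 1 to 5 rows; each row is the pose to reach, as a shift and turn from the pose commanded when the call began, along the tool's axes at that moment; what a row does not reach only later rows make up. A row lasts 1/12 s, in which the tool goes at most 41.7 mm and 7.16 degrees, less where a joint would pass 70% of its speed; a pose out of reach is approached as far as the arm can. A call with a gripper value outside its range is refused whole. The fingers move at their own pace and stop on an object; the grip force is fixed at half the most. Time passes only in rows, so rows that repeat a pose let the fingers close. It gives the time, the measured TCP pose, the force and the opening at its end, in the units of the state.
- ctrl.get_obs(): the state, without advancing time (a new reading comes with each control period).
- ctrl.snapshot(name): name is "scene" or "side" or "wrist"; returns the picture (420x560x3 uint8, blue, green, red); there is no depth.
- ctrl.camera_model(name): a dict with "camera_matrix" (3x3 intrinsics, pixels), "eye" and "orientation" of the camera in the world. Camera axes: x right, y down, z forward; pixel columns grow to the right and rows downward; lengths in m; the calibration is good to about 2 mm. A picture is of the moment at which its call begins: read the wrist's pose just before it. camera_model takes no time and is no camera call; for the wrist camera it gives the pose at the moment of the call.
- ctrl.close_job(): hands the job in, once; it reports no verdict.
The state is a dict: "clock": time; "joint_positions": joint angles; "joint_velocities": joint speeds; "effort": joint torques, N m; "position": TCP position; "eef_rot": TCP orientation; "contact_force": force on the tool from outside, world axes, zero at the start; "wrist_torque": the same for the moment, N m; "grip_width": opening from 0.0 (shut) to 1.0 (fully open).
Only numpy, scipy, OpenCV 4.12 (cv2) and the standard library are available. Lean on these libraries where they do the work, as an engineer would, in place of code of your own. Each camera call takes 0.05 s, during which the arm holds its last target. There are 200 camera calls.

## Task

Load the shaker: carry the three conical flasks and the square bottle from the steel tray to the shaker platform and stand each in the clamp made for its shape and size, fully down on the clamp's floor and upright between the arms. Keep them upright on the way, lower them in rather than dropping them, and leave the steel beaker and the grey reagent bottle where they are.

Things in the scene. Friction and masses are not known exactly. Their poses are not given: they have to be found in the camera images.
- flask_small_mid (a point): Centre (on the axis, 45 mm above the underside) of the small conical flask: white plastic, base 51 mm across, 90 mm tall over all. Blue screw cap at the top, 28 mm across, 26 mm tall: grip it there from above, at any yaw; below it 10 mm of neck (22 mm), then the cone. z up. 60 g. Stands in the steel tray (floor 4 mm, rim 22 mm high) with the others, 135 mm or more apart.
- flask_medium_mid (a point): Centre (on the axis, 58 mm above the underside) of the medium conical flask: white plastic, base 67 mm across, 116 mm tall over all. Blue screw cap at the top, 40 mm across, 26 mm tall: grip it there from above, at any yaw; below it 10 mm of neck (34 mm), then the cone. z up. 120 g. In the steel tray.
- flask_large_mid (a point): Centre (on the axis, 72.5 mm above the underside) of the large conical flask: white plastic, base 84 mm across, 145 mm tall over all. Blue screw cap at the top, 42 mm across, 26 mm tall: grip it there from above, at any yaw; below it 10 mm of neck (36 mm), then the cone. z up. 220 g. In the steel tray.
- bottle_square_mid (a point): Centre (on the axis, 67.5 mm above the underside) of the square bottle: white plastic, 62 mm square, 135 mm tall over all, straight sides to 86 mm up, then a shoulder and neck. Round blue screw cap at the top, 42 mm across, 26 mm tall: grip it there from above, at any yaw. z up; x and y square to its sides (a quarter turn looks the same). 200 g. In the steel tray.
- clamp_small: Small round steel clamp, for the small flask, fixed flat on the orbital shaker's dark platform. Origin: centre of its underside, 105 mm above the bench; z up. Floor plate 3 mm thick, on which the flask stands, ringed by six rigid arms 34 mm tall, 59 mm clear between them, the top 13 mm flaring out to 73 mm. The four clamps stand 135 mm or more apart.
- clamp_medium: Medium round steel clamp, for the medium flask, fixed flat on the orbital shaker's dark platform. Origin: centre of its underside, 105 mm above the bench; z up. Floor plate 3 mm thick, on which the flask stands, ringed by six rigid arms 34 mm tall, 75 mm clear between them, the top 13 mm flaring out to 89 mm. 
- clamp_large: Large round steel clamp, for the large flask, fixed flat on the orbital shaker's dark platform. Origin: centre of its underside, 105 mm above the bench; z up. Floor plate 3 mm thick, on which the flask stands, ringed by six rigid arms 34 mm tall, 92 mm clear between them, the top 13 mm flaring out to 106 mm. 
- clamp_square: Square steel clamp, for the square bottle, fixed flat on the orbital shaker's dark platform. Origin: centre of its underside, 105 mm above the bench; z up; x and y square to its sides. Floor plate 3 mm thick, on which the bottle stands, with two rigid arms 34 mm tall on each side, 70 mm clear between opposite arms, the top 13 mm flaring out to 84 mm. Turn the bottle's sides parallel to it.
- beaker: Bystander: open steel beaker, 72 mm across the rim, 85 mm tall, loose on the bench. Origin at the centre of its underside.
- reagent: Bystander: grey plastic bottle with a white cap, 68 mm across, 130 mm tall, loose on the bench. Origin at the centre of its underside.
Mind the look-alikes: they are no part of the job. What is shaped like the part that bears flask_large_mid but green is not meant.

How it is judged:
By the outcome, as a careful person would: the job done as asked, in the order asked, and still so for the second after the job is handed in, with the robot touching nothing.
It also fails if it takes over 125 s, if anything falls off the work surface, if the arm or the gripper's body presses on something with over 40 N, if the wrist force passes 120 N, or if a joint passes its speed limit or range.

## Working session

There is one attempt and no reset: what is moved stays moved. The work goes in short steps, Python scripts to look and compute and a shell command to move; the robot and the scene stay as the last step left them, time stands still between calls to the robot, and variables do not carry over. Pictures are saved under pics/ and viewed, about 12 in all and at most 16, crops included, and the job is handed in when it is done.

```bash
mkdir -p pics; ls; python3 - <<'E'
from rig import ctrl
import cv2
for n in("scene","side"):
    im=ctrl.snapshot(n); cv2.imwrite(f"pics/{n}0.png",im)
    m=ctrl.camera_model(n); print(n,m)
print(ctrl.get_obs(), ctrl.tcp_to_tips)
E
```

```text
pics
scene {'camera_matrix': array([[432.28644771,   0.        , 278.78549765],
       [  0.        , 432.28644771, 216.27716603],
       [  0.        ,   0.        ,   1.        ]]), 'eye': array([1.36666467, 0.54324057, 0.66045854]), 'orientation': array([-1.21748011, -2.07261229,  1.12815625])}
side {'camera_matrix': array([[403.67532699,   0.        , 277.69629865],
       [  0.        , 403.67532699, 209.63057204],
       [  0.        ,   0.        ,   1.        ]]), 'eye': array([-0.02109463,  0.77784587,  0.62056334]), 'orientation': array([-0.89598619,  2.29198341, -1.27443898])}
{'clock': 0.1, 'joint_positions': array([ 1.10177328,  0.52196882, -0.03629905,  1.59989489,  0.02118578,
        1.0211211 , -0.11280006]), 'joint_velocities': array([-0.00026697, -0.00083452,  0.00087991, -0.00185206,  0.00022906,
        0.00013883,  0.00234797]), 'effort': array([ 2.01902018e-03, -9.28503370e+01,  1.98311582e+00, -3.70538986e+01,
        1.80008897e-02,  5.37848828e-03,  2.34807831e-04]), 'position': array([ 0.24256573, -0.5757223 ,  0.24779471]), 'eef_rot': array([-3.07839862e+00, -6.22065863e-01,  4.23132768e-04]), 'contact_force': array([-0.58749151, -0.31158389,  0.49376582]), 'wrist_torque': array([ 0.0083816 ,  0.01830239, -0.01457163]), 'grip_width': 1.0008114210000545} 0.017
```

View pics/scene0.png

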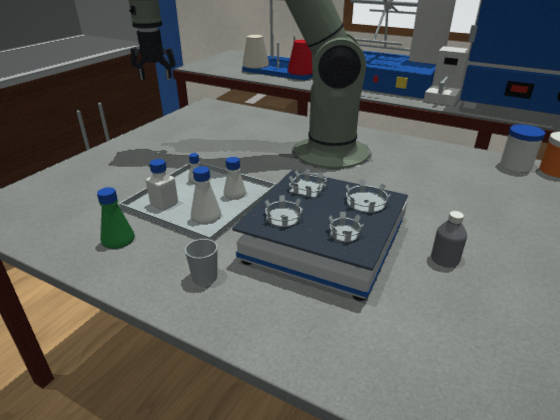

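View pics/side0.png

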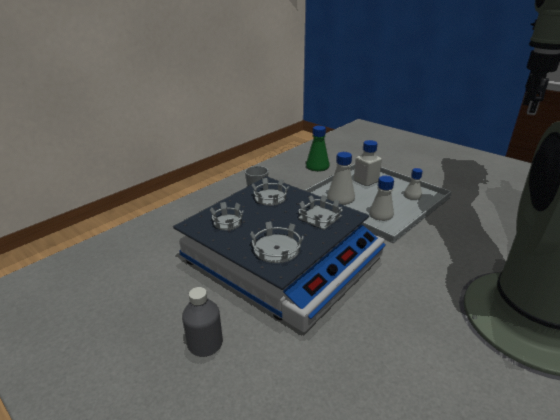

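The scene view shows the caps of the square bottle (158,166), small flask (194,158), large flask (202,174) and medium flask (233,163). The green look-alike is at (108,195), with the beaker at (202,262) and reagent bottle at (449,240). The clamps are at (308,184), (366,198), (283,213) and (346,229).

The large flask could be confused with the green one at (108,195) or the medium one at (233,163). I choose the white one at (202,174).

```bash
cat > h.py <<'E'
import numpy as np, cv2
from rig import ctrl
from scipy.spatial.transform import Rotation as R
def ray(m,uv):
    d=np.linalg.solve(m["camera_matrix"],[uv[0],uv[1],1.]); d=R.from_rotvec(m["orientation"]).apply(d)
    return np.array(m["eye"]),d
def plane(m,uv,z):
    e,d=ray(m,uv); return e+d*(z-e[2])/d[2]
def tri(m1,u1,m2,u2):
    e,d=ray(m1,u1);f,g=ray(m2,u2)
    s=np.linalg.lstsq(np.c_[d,-g],f-e,rcond=None)[0]
    a,b=e+s[0]*d,f+s[1]*g
    return (a+b)/2,np.linalg.norm(a-b)
def proj(m,p):
    c=R.from_rotvec(m["orientation"]).inv().apply(np.array(p)-m["eye"]); q=m["camera_matrix"]@c; return q[:2]/q[2]
def blue(im):
    h=cv2.cvtColor(im,cv2.COLOR_BGR2HSV)
    k=cv2.inRange(h,(105,150,60),(125,255,255))
    n,l,s,c=cv2.connectedComponentsWithStats(k)
    return [(c[i].round(1),s[i]) for i in range(1,n) if s[i][4]>30],k
E
python3 - <<'E'
from h import *
S,D=ctrl.camera_model("scene"),ctrl.camera_model("side")
a=cv2.imread("pics/scene0.png");b=cv2.imread("pics/side0.png")
A=[c for c,s in blue(a)[0] if 90<c[0]<250 and 140<c[1]<215]; B=[c for c,s in blue(b)[0] if 310<c[0]<430 and 120<c[1]<190]
print(A,B)
for u in A:
    for v in B:
        p,e=tri(S,u,D,v)
        if e<.012: print(u,v,p.round(4),round(e,4))
cl={"A":((308,184),(320,211)),"B":((366,198),(276,245)),"C":((283,213),(270,193)),"D":((346,229),(227,217))}
for k,(u,v) in cl.items(): print(k,plane(S,u,.125).round(3),plane(D,v,.125).round(3),tri(S,u,D,v)[0].round(3))
for n,u,z in(("beaker",(202,250),.08),("reag",(456,217),.13)): print(n,plane(S,u,z).round(3))
x=cv2.resize(a[165:255,225:425],None,fx=4,fy=3.3,interpolation=2)
y=cv2.resize(b[175:275,205:405],None,fx=4,fy=3,interpolation=2)
cv2.imwrite("pics/clamps.png",np.vstack([x[:297],y]))
E
```

```text
[array([193.7, 157.8]), array([232.6, 162.8]), array([157.6, 165.5]), array([201.1, 173.3]), array([106.8, 195.4])] [array([370.8, 145.2]), array([344.9, 157.3]), array([417.5, 172.5]), array([386.6, 181.4])]
[193.7 157.8] [417.5 172.5] [ 0.4193 -0.2933  0.0792] 0.0013
[232.6 162.8] [344.9 157.3] [ 0.5315 -0.0655  0.1674] 0.0097
[232.6 162.8] [386.6 181.4] [ 0.4345 -0.1342  0.1059] 0.0015
[157.6 165.5] [370.8 145.2] [ 0.5809 -0.2854  0.1242] 0.0014
[201.1 173.3] [344.9 157.3] [ 0.5757 -0.1362  0.1346] 0.0013
[201.1 173.3] [386.6 181.4] [ 0.4755 -0.22    0.0633] 0.0087
[106.8 195.4] [417.5 172.5] [ 0.5425 -0.5907 -0.0746] 0.0077
A [0.477 0.13  0.125] [0.457 0.132 0.125] [0.463 0.124 0.118]
B [0.472 0.285 0.125] [0.442 0.297 0.125] [0.454 0.281 0.113]
C [0.63  0.141 0.125] [0.603 0.148 0.125] [0.616 0.134 0.115]
D [0.62  0.292 0.125] [0.598 0.294 0.125] [0.608 0.287 0.117]
beaker [0.787 0.024 0.08 ]
reag [0.463 0.492 0.13 ]
```

View pics/clamps.png

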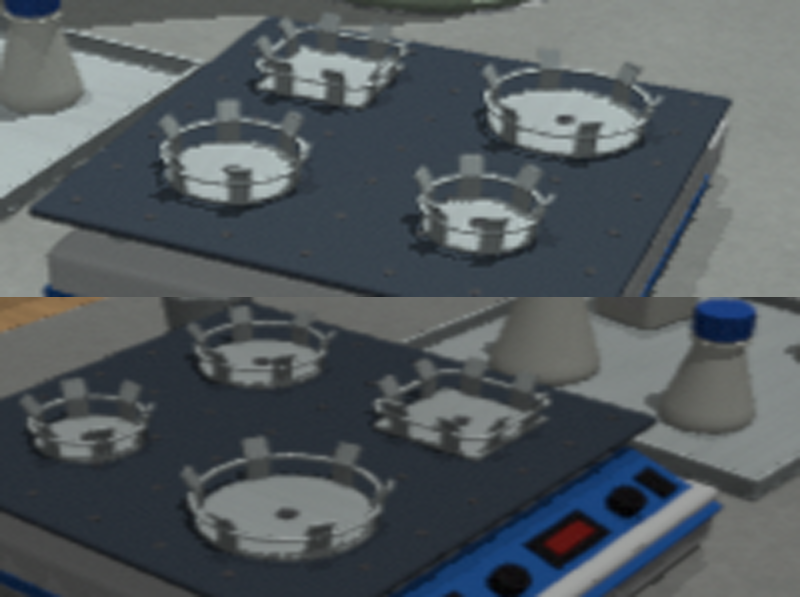

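The crop shows square clamp A (scene 308,184), large round B (366,198), medium C (283,213) and small D (346,229). The triangulated cap heights of 79, 106, 135 and 124 mm match the given sizes. Next I go above the small flask.

```bash
cat >> h.py <<'E'
def to(x,y,z,o=None):
    "tool-axis shift from the present pose to world x,y,z"
    o=o or ctrl.get_obs(); r=R.from_rotvec(o["eef_rot"])
    return r.inv().apply(np.array([x,y,z])-o["position"]).round(4)
def yaw(o): return np.degrees(np.arctan2(*R.from_rotvec(o["eef_rot"]).as_matrix()[[1,0],0]))
def st(*t):
    o=ctrl.get_obs(); print("t",o["clock"],"p",o["position"].round(4),"yaw",yaw(o).round(2),"F",o["contact_force"].round(1),"g",round(o["grip_width"],3))
    if t: print("to",to(*t,o))
    return o
E
python3 - <<'E'
from h import *
S,D=ctrl.camera_model("scene"),ctrl.camera_model("side")
for n,u,v in(("B",(366,200.6),(276.6,247)),("C",(283.1,215.4),(270.6,196.1)),("D",(346.1,231.8),(229.3,220.5)),("A",(306,186),(319.8,215.8))):
    print(n,plane(S,u,.108).round(4),plane(D,v,.108).round(4))
st(.4193,-.2933,.30)
E
python3 -m handwheel '[[0.035,-0.025,-0.008,0,1],[0.068,-0.048,-0.02,0,1],[0.102,-0.072,-0.03,0,1],[0.136,-0.096,-0.04,0,1],[0.16,-0.113,-0.05,0,1]]'
python3 -m handwheel '[[0.03,-0.02,0,0,1],[0.06,-0.04,0,0,1],[0.09,-0.062,0,0,1],[0.11,-0.078,0,0,1],[0.112,-0.079,0,0,1]]'
python3 - <<'E'
from h import *
o=st(.4193,-.2933,.30);print(o["joint_positions"].round(2)); m=ctrl.camera_model("wrist"); cv2.imwrite("pics/w0.png",ctrl.snapshot("wrist")); print(m)
E
```

```text
B [0.4557 0.281  0.108 ] [0.4521 0.2844 0.108 ]
C [0.6152 0.1333 0.108 ] [0.6119 0.1367 0.108 ]
D [0.6062 0.2882 0.108 ] [0.6039 0.2837 0.108 ]
A [0.4608 0.1175 0.108 ] [0.4602 0.1268 0.108 ]
t 0.1 p [ 0.2426 -0.5757  0.2478] yaw 22.85 F [-0.6 -0.3  0.5] g 1.001
to [ 0.2725 -0.1917 -0.052 ]
clock: 0.52
position: [0.3473, -0.407, 0.2984]
eef_rot: [-3.078, -0.624, 0.0]
contact_force: [0.3, -1.2, 0.8]
grip_width: 0.998
clock: 0.93
position: [0.4212, -0.2887, 0.2983]
eef_rot: [-3.076, -0.631, -0.001]
contact_force: [0.3, 0.8, -0.4]
grip_width: 1.007
t 0.9333 p [ 0.4212 -0.2887  0.2983] yaw 23.19 F [ 0.3  0.8 -0.4] g 1.007
to [-0.0036  0.0034 -0.0017]
[ 0.61  0.29 -0.16  1.83  0.05  1.03 -0.73]
{'camera_matrix': array([[356.10969303,   0.        , 282.62114067],
       [  0.        , 356.10969303, 209.59004859],
       [  0.        ,   0.        ,   1.        ]]), 'eye': array([ 0.48632348, -0.26055128,  0.42415424]), 'orientation': array([ 2.41727624, -1.59439198, -0.22876465])}
```

View pics/w0.png

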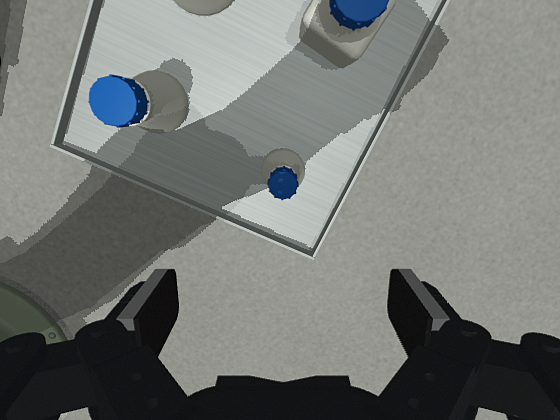

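The wrist view shows the small flask's cap at (283,182), the medium one at (117,101), and the square bottle at (350,25), turned relative to the tray.

```bash
python3 - <<'E'
from h import *
m=ctrl.camera_model("wrist"); im=cv2.imread("pics/w0.png")
h=cv2.cvtColor(im,cv2.COLOR_BGR2HSV);k=cv2.inRange(h,(100,140,40),(130,255,255))
n,l,s,c=cv2.connectedComponentsWithStats(k)
for i in range(1,n):
    if s[i][4]>100: print(c[i].round(1),s[i],[plane(m,c[i],z).round(4)[:2] for z in (.083,.109)])
st(.4193,-.2933,.084)
E
```

```text
[356.8  11.5] [ 330    0   59   31 1282] [array([ 0.5814, -0.2909]), array([ 0.5741, -0.2888])]
[117.5 100.8] [  89   75   60   53 2370] [array([ 0.4297, -0.1219]), array([ 0.434 , -0.1327])]
[282.6 182.8] [267 166  32  34 742] [array([ 0.4186, -0.2911]), array([ 0.4237, -0.289 ])]
t 0.9833 p [ 0.4202 -0.2908  0.2983] yaw 23.1 F [-0.  -0.  -0.3] g 1.004
to [-0.0019  0.0021  0.2142]
```

```bash
python3 -m handwheel '[[-0.001,0,0.03,0,1],[-0.0015,0,0.07,0,1],[-0.0015,0,0.11,0,1],[-0.0015,0,0.15,0,1],[-0.0015,0,0.185,0,1]]'
python3 -m handwheel '[[0,0,0.015,0,1],[0,0,0.026,0,1],[0,0,0.03,0,1],[0,0,0.03,0,1]]'
python3 - <<'E'
from h import *
st(.4188,-.2915,.083); cv2.imwrite("pics/w1.png",ctrl.snapshot("wrist"))
E
```

```text
clock: 1.4
position: [0.4162, -0.2946, 0.1111]
eef_rot: [-3.08, -0.62, 0.001]
contact_force: [1.1, -1.0, 0.3]
grip_width: 1.0
clock: 1.73
position: [0.4171, -0.2944, 0.083]
eef_rot: [-3.079, -0.621, 0.001]
contact_force: [-0.5, -0.1, 0.5]
grip_width: 1.004
t 1.7333 p [ 0.4171 -0.2944  0.083 ] yaw 22.81 F [-0.5 -0.1  0.5] g 1.004
to [ 0.0027 -0.002   0.    ]
```

View pics/w1.png

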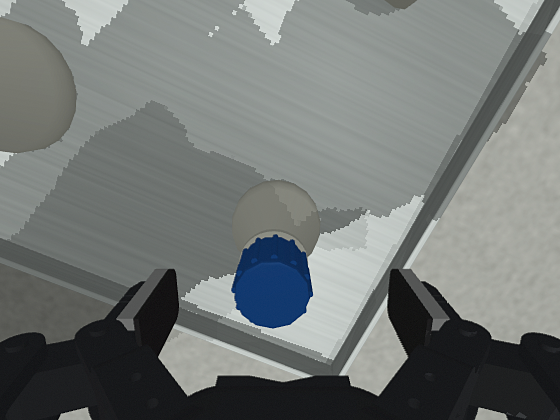

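The cap at (272,290) sits between the pads, about 2 mm off centre. I trim that and close.

```bash
python3 -m handwheel '[[0.002,-0.002,0,0,1],[0.002,-0.002,0,0,0.2],[0.002,-0.002,0,0,0],[0.002,-0.002,0,0,0],[0.002,-0.002,0,0,0]]'
python3 -m handwheel '[[0,0,0,0,0],[0,0,0,0,0],[0,0,0,0,0]]'
python3 -m handwheel '[[0,0,-0.01,0,0],[0,0,-0.03,0,0],[0,0,-0.06,0,0],[0,0,-0.09,0,0],[0,0,-0.12,0,0]]'
python3 - <<'E'
from h import *
cv2.imwrite("pics/w2.png",ctrl.snapshot("wrist")); st(.604,.286,.26)
E
```

```text
clock: 2.2
position: [0.4186, -0.2915, 0.0837]
eef_rot: [3.079, 0.622, 0.001]
contact_force: [-0.1, 0.3, -0.5]
grip_width: 0.454
clock: 2.45
position: [0.4186, -0.2915, 0.0836]
eef_rot: [3.079, 0.622, 0.0]
contact_force: [-1.2, 0.8, 6.8]
grip_width: 0.311
clock: 2.87
position: [0.4181, -0.2912, 0.2053]
eef_rot: [-3.079, -0.622, 0.0]
contact_force: [1.3, -1.7, -0.7]
grip_width: 0.307
t 2.9167 p [ 0.42   -0.2923  0.2105] yaw 22.84 F [ 3.5 -1.3  7.9] g 0.307
to [ 0.3942 -0.4613 -0.0503]
```

View pics/w2.png

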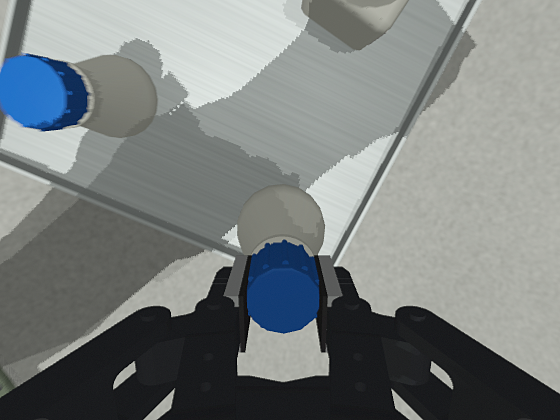

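Grip confirmed. Carrying to the small clamp and stopping above it.

```bash
python3 -m handwheel '[[0.015,-0.018,-0.015,0,0],[0.037,-0.043,-0.035,0,0],[0.06,-0.07,-0.053,0,0],[0.083,-0.098,-0.06,0,0],[0.107,-0.125,-0.06,0,0]]'
python3 -m handwheel '[[0.024,-0.028,0,0,0],[0.048,-0.056,0,0,0],[0.072,-0.084,0,0,0],[0.096,-0.112,0,0,0],[0.12,-0.14,0,0,0]]'
python3 -m handwheel '[[0.024,-0.028,0,0,0],[0.048,-0.056,0,0,0],[0.072,-0.084,0,0,0],[0.096,-0.112,0,0,0],[0.115,-0.135,0,0,0]]'
python3 -m handwheel '[[0.015,-0.018,0,0,0],[0.024,-0.03,0,0,0],[0.027,-0.034,0,0,0],[0.027,-0.034,0,0,0]]'
python3 - <<'E'
from h import *
cv2.imwrite("pics/w3.png",ctrl.snapshot("wrist")); o=st(.604,.286,.26);print(o["joint_positions"].round(2));m=ctrl.camera_model("wrist");print(m["eye"],m["orientation"]);import json
json.dump({k:v.tolist() for k,v in m.items()},open("m3.json","w"))
E
```

```text
clock: 3.33
position: [0.4691, -0.1332, 0.2658]
eef_rot: [3.078, 0.621, 0.004]
contact_force: [1.9, -1.8, -0.9]
grip_width: 0.307
clock: 3.75
position: [0.5248, 0.0427, 0.264]
eef_rot: [3.079, 0.622, 0.001]
contact_force: [1.2, 0.7, -0.5]
grip_width: 0.31
clock: 4.17
position: [0.5784, 0.2128, 0.2639]
eef_rot: [-3.079, -0.624, -0.0]
contact_force: [0.8, -0.5, -0.9]
grip_width: 0.302
clock: 4.5
position: [0.5897, 0.2528, 0.2634]
eef_rot: [-3.079, -0.625, 0.001]
contact_force: [-0.1, -0.1, -0.2]
grip_width: 0.31
t 4.55 p [0.5898 0.2514 0.2634] yaw 22.86 F [-0.5 -0.5 -0.6] g 0.312
to [ 0.0265 -0.0264  0.0034]
[-0.29  0.55 -0.31  1.53  0.18  1.1  -1.81]
[0.65515238 0.27945816 0.38919619] [ 2.41107379 -1.6006656  -0.22916753]
```

View pics/w3.png

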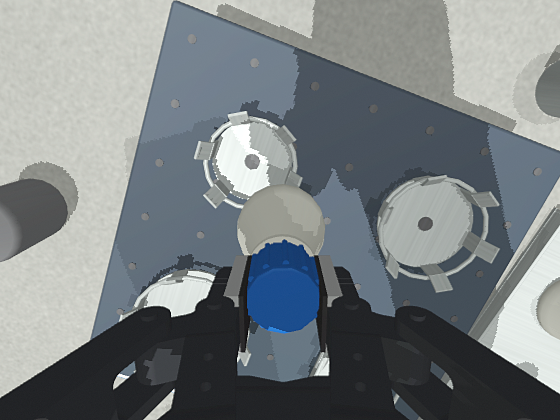

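The wrist view shows the small clamp's centre hole at (252,162) and the medium clamp's at (426,224). The held flask is upright.

```bash
python3 - <<'E'
from h import *
m=ctrl.camera_model("wrist")
for n,u in(("D",(252,162)),("C",(425.5,224))): print(n,plane(m,u,.108).round(4))
print(proj(m,[.5898,.2514,.26]))
D=plane(m,(252,162),.108); st(D[0],D[1],.26)
E
```

```text
D [0.6059 0.2847 0.108 ]
C [0.6138 0.1325 0.108 ]
[283.48903119 288.21461386]
t 4.55 p [0.5898 0.2514 0.2634] yaw 22.86 F [-0.5 -0.5 -0.6] g 0.312
to [ 0.0278 -0.0244  0.0034]
```

```bash
python3 -m handwheel '[[0.012,-0.011,0,0,0],[0.025,-0.022,0,0,0],[0.028,-0.025,0,0,0],[0.028,-0.025,0,0,0],[0.028,-0.025,0,0,0]]'
python3 - <<'E'
from h import *
st(.6056,.2855,.189); m=ctrl.camera_model("wrist");im=ctrl.snapshot("wrist");cv2.imwrite("pics/w4.png",im[100:320,150:420])
E
```

```text
clock: 4.97
position: [0.6061, 0.2843, 0.2634]
eef_rot: [3.079, 0.621, -0.0]
contact_force: [0.5, -0.3, -0.2]
grip_width: 0.311
t 4.9667 p [0.6061 0.2843 0.2634] yaw 22.79 F [ 0.5 -0.3 -0.2] g 0.311
to [ 0.0001 -0.0013  0.0744]
```

```bash
python3 -m handwheel '[[0,-0.001,0.012,0,0],[0,-0.001,0.03,0,0],[0,-0.001,0.045,0,0],[0,-0.001,0.055,0,0],[0,-0.001,0.06,0,0]]'
python3 -m handwheel '[[0,0,0.005,0,0],[0,0,0.009,0,0],[0,0,0.012,0,0],[0,0,0.013,0,0],[0,0,0.013,0,0]]'
python3 -c "
from h import *
st(.6056,.2855,.1876)"
```

```text
clock: 5.43
position: [0.6051, 0.2858, 0.2014]
eef_rot: [3.079, 0.621, -0.003]
contact_force: [0.9, 0.3, 0.7]
grip_width: 0.311
clock: 5.85
position: [0.6058, 0.2867, 0.1904]
eef_rot: [-3.079, -0.622, -0.0]
contact_force: [0.3, 0.1, -0.8]
grip_width: 0.308
t 5.85 p [0.6058 0.2867 0.1904] yaw 22.85 F [ 0.3  0.1 -0.8] g 0.308
to [-0.0006  0.0011  0.0028]
```

```bash
python3 -m handwheel '[[0,0.001,0.001,0,0],[0,0.001,0.002,0,0],[0,0.001,0.0025,0,0],[0,0.001,0.003,0,0],[0,0.001,0.003,0,0]]'
python3 -m handwheel '[[0,0,0.0005,0,0],[0,0,0.001,0,0],[0,0,0.001,0,0],[0,0,0.001,0,0]]'
python3 -c "
from h import *
st(.6056,.2855,.1876)"
```

```text
clock: 6.27
position: [0.6063, 0.2858, 0.1877]
eef_rot: [-3.079, -0.622, -0.001]
contact_force: [-0.7, -0.8, 3.8]
grip_width: 0.303
clock: 6.6
position: [0.6065, 0.2861, 0.1876]
eef_rot: [-3.079, -0.622, -0.003]
contact_force: [-2.2, -1.8, 14.6]
grip_width: 0.307
t 6.6 p [0.6065 0.2861 0.1876] yaw 22.84 F [-2.2 -1.8 14.6] g 0.307
to [-0.0011  0.0001 -0.    ]
```

The flask is seated: contact came at exactly the expected height. I release, rise and go to the medium flask.

```bash
python3 -m handwheel '[[0,0,-0.001,0,0.5],[0,0,-0.001,0,0.8],[0,0,-0.001,0,1],[0,0,-0.001,0,1],[0,0,-0.001,0,1]]'
python3 -m handwheel '[[0,0,-0.015,0,1],[0,0,-0.04,0,1],[0,0,-0.07,0,1],[-0.01,0.01,-0.095,0,1],[-0.035,0.035,-0.105,0,1]]'
python3 -m handwheel '[[-0.025,0.025,0,0,1],[-0.051,0.05,0,0,1],[-0.076,0.076,0,0,1],[-0.102,0.1,0,0,1],[-0.128,0.127,0,0,1]]'
python3 -m handwheel '[[-0.025,0.025,0,0,1],[-0.051,0.05,0,0,1],[-0.076,0.076,0,0,1],[-0.102,0.1,0,0,1],[-0.12,0.12,0,0,1]]'
python3 - <<'E'
from h import *
cv2.imwrite("pics/w5.png",ctrl.snapshot("wrist")); st(.434,-.133,.111);
im=cv2.imread("pics/w5.png");m=ctrl.camera_model("wrist")
for c,s in blue(im)[0]: print(c,s,plane(m,c,.107).round(4))
s=ctrl.snapshot("scene");cv2.imwrite("pics/s1.png",cv2.resize(s[140:280,110:430],None,fx=2.5,fy=2.5))
E
```

```text
clock: 7.02
position: [0.606, 0.2857, 0.1871]
eef_rot: [3.079, 0.622, -0.0]
contact_force: [0.1, 0.2, -0.2]
grip_width: 0.989
clock: 7.43
position: [0.5879, 0.2438, 0.2952]
eef_rot: [-3.075, -0.628, -0.006]
contact_force: [1.3, 0.1, 0.4]
grip_width: 0.999
clock: 7.85
position: [0.5177, 0.0721, 0.2923]
eef_rot: [-3.079, -0.623, -0.0]
contact_force: [1.4, -0.2, 0.1]
grip_width: 1.001
clock: 8.27
position: [0.4532, -0.0864, 0.2924]
eef_rot: [3.079, 0.62, -0.0]
contact_force: [1.5, 0.5, 0.6]
grip_width: 1.0
t 8.3167 p [ 0.4521 -0.0906  0.2924] yaw 22.52 F [-0.9 -7.9  0.4] g 0.999
to [-0.0327  0.0319  0.1815]
[181.7  90.8] [155   0  52 186 395] [0.496 0.018 0.107]
[407.1  70.9] [ 374   39   66   63 3038] [ 0.5812 -0.1473  0.107 ]
[547.8 144. ] [ 532  118   28   51 1085] [ 0.5755 -0.2879  0.107 ]
[ 55.1 191.7] [ 49 184  14  17  44] [0.3706 0.0963 0.107 ]
[ 96.4 205.3] [ 94 197   4  18  33] [0.3723 0.059  0.107 ]
[115.  209.8] [111 203  15  17  42] [0.3746 0.0423 0.107 ]
[320.7 225.8] [ 299  202   45   48 1620] [ 0.4321 -0.137   0.107 ]
```

View pics/s1.png

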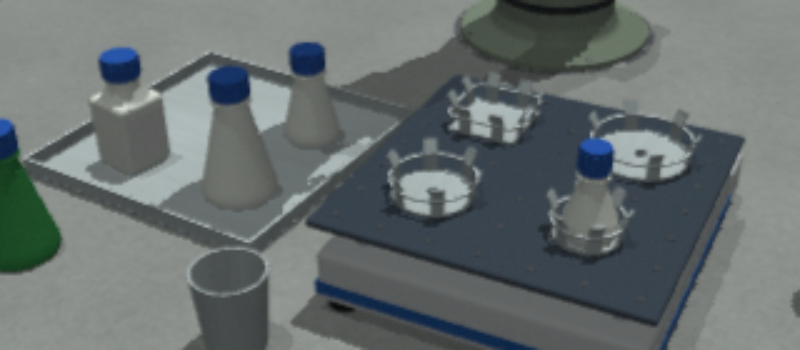

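The small flask stands upright in clamp D (crop 595,210). Next is the medium flask, at about (0.4335, -0.135).

```bash
python3 -m handwheel '[[-0.02,0.02,0.015,0,1],[-0.032,0.032,0.045,0,1],[-0.034,0.034,0.08,0,1],[-0.034,0.034,0.11,0,1],[-0.034,0.034,0.125,0,1]]'
python3 - <<'E'
from h import *
im=ctrl.snapshot("wrist");m=ctrl.camera_model("wrist");o=st(.4335,-.135,.109)
for c,s in blue(im)[0]:
  if s[4]>2500: print(c,s,plane(m,c,.107).round(4), proj(m,[o["position"][0],o["position"][1],.107]))
E
```

```text
clock: 8.78
position: [0.4355, -0.1282, 0.1645]
eef_rot: [-3.078, -0.622, 0.004]
contact_force: [0.4, -0.8, -0.6]
grip_width: 0.999
t 8.8333 p [ 0.435  -0.1279  0.1632] yaw 22.86 F [-2.5 -0.2 -3. ] g 0.997
to [-0.0039  0.0061  0.0542]
[286.7 243.4] [ 247  201   80   84 4927] [ 0.4339 -0.1303  0.107 ] [283.50141033 240.18609892]
```

```bash
python3 -m handwheel '[[-0.003,0.004,0.015,0,1],[-0.003,0.004,0.035,0,1],[-0.003,0.004,0.05,0,1],[-0.003,0.004,0.054,0,1],[-0.003,0.004,0.054,0,1]]'
python3 -m handwheel '[[0,0,0,0,0],[0,0,0,0,0],[0,0,0,0,0],[0,0,0,0,0],[0,0,0,0,0]]'
python3 -m handwheel '[[0,0,0,0,0],[0,0,0,0,0]]'
python3 -c "
from h import *
st(.434,-.133,.109)"
python3 -m handwheel '[[0,0,-0.01,0,0],[0,0,-0.03,0,0],[0,0,-0.06,0,0],[0,0,-0.09,0,0],[0,0,-0.12,0,0]]'
python3 -m handwheel '[[0,0,-0.03,0,0],[0,0,-0.053,0,0],[0,0,-0.06,0,0],[0,0,-0.06,0,0]]'
python3 - <<'E'
from h import *
o=st(.6138,.1335,.28)
im=ctrl.snapshot("wrist");cv2.imwrite("pics/w6.png",im)
E
```

```text
clock: 9.25
position: [0.4355, -0.133, 0.1131]
eef_rot: [-3.079, -0.623, 0.002]
contact_force: [-0.6, 0.3, 0.9]
grip_width: 0.998
clock: 9.67
position: [0.4361, -0.1332, 0.1142]
eef_rot: [3.079, 0.622, 0.002]
contact_force: [-1.5, 2.4, 12.4]
grip_width: 0.451
clock: 9.83
position: [0.436, -0.1332, 0.1142]
eef_rot: [3.079, 0.622, 0.002]
contact_force: [-2.2, 2.7, 13.9]
grip_width: 0.449
t 9.8333 p [ 0.436  -0.1332  0.1142] yaw 22.85 F [-2.2  2.7 13.9] g 0.449
to [-0.0018 -0.001   0.0052]
clock: 10.25
position: [0.435, -0.1332, 0.2354]
eef_rot: [-3.079, -0.622, -0.0]
contact_force: [0.2, -0.8, -0.7]
grip_width: 0.447
clock: 10.58
position: [0.436, -0.1336, 0.2954]
eef_rot: [3.078, 0.622, 0.005]
contact_force: [-0.2, 0.2, -2.2]
grip_width: 0.45
t 10.5833 p [ 0.436  -0.1336  0.2954] yaw 22.84 F [-0.2  0.2 -2.2] g 0.45
to [ 0.2675 -0.1771  0.0158]
```

```bash
python3 -m handwheel '[[0.015,-0.01,0,0,0],[0.04,-0.027,0,0,0],[0.07,-0.047,0,0,0],[0.1,-0.067,0,0,0],[0.13,-0.087,0,0,0]]'
python3 -m handwheel '[[0.03,-0.02,0,0,0],[0.06,-0.04,0,0,0],[0.09,-0.06,0,0,0],[0.11,-0.072,0,0,0],[0.12,-0.08,0,0,0]]'
python3 -m handwheel '[[0.006,-0.004,0,0,0],[0.01,-0.006,0,0,0],[0.01,-0.006,0,0,0]]'
python3 - <<'E'
from h import *
o=st(.6137,.134,.2182)
im=ctrl.snapshot("wrist");cv2.imwrite("pics/w7.png",im)
E
```

```text
clock: 11.05
position: [0.5215, -0.0013, 0.2918]
eef_rot: [-3.079, -0.622, 0.004]
contact_force: [-0.0, -0.8, -0.1]
grip_width: 0.446
clock: 11.47
position: [0.6014, 0.1205, 0.291]
eef_rot: [-3.077, -0.626, 0.004]
contact_force: [-0.5, -0.5, -0.9]
grip_width: 0.446
clock: 11.72
position: [0.6077, 0.1266, 0.2926]
eef_rot: [3.079, 0.622, -0.002]
contact_force: [-0.7, 0.5, -1.3]
grip_width: 0.443
t 11.7167 p [0.6077 0.1266 0.2926] yaw 22.83 F [-0.7  0.5 -1.3] g 0.443
to [ 0.0084 -0.0045  0.0744]
```

View pics/w7.png

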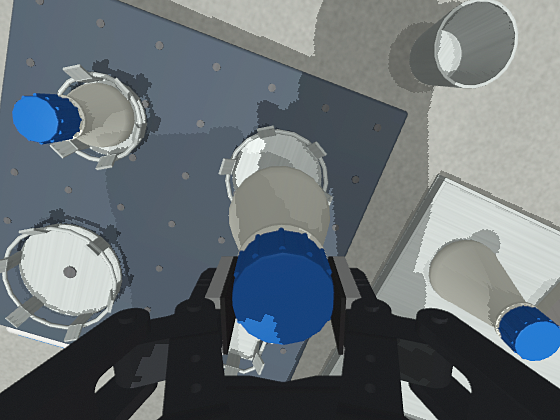

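The medium flask is upright and its clamp is just ahead. The large clamp's hole is at (70,271), and the small flask is well inside its arms.

```bash
python3 -m handwheel '[[0.004,-0.002,0,0,0],[0.008,-0.004,0.01,0,0],[0.0085,-0.0045,0.025,0,0],[0.0085,-0.0045,0.03,0,0],[0.0085,-0.0045,0.03,0,0]]'
python3 - <<'E'
from h import *
o=st(.6137,.134,.2182)
m=ctrl.camera_model("wrist");im=ctrl.snapshot("wrist");cv2.imwrite("pics/w8.png",im[80:320,60:420])
E
```

```text
clock: 12.18
position: [0.6133, 0.134, 0.2616]
eef_rot: [3.079, 0.622, -0.004]
contact_force: [0.6, -0.3, -1.4]
grip_width: 0.448
t 12.1833 p [0.6133 0.134  0.2616] yaw 22.84 F [ 0.6 -0.3 -1.4] g 0.448
to [0.0005 0.0001 0.0434]
```

View pics/w8.png

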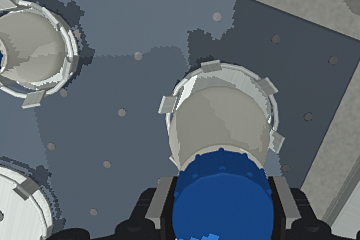

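Centred over the clamp. Lowering.

```bash
python3 -m handwheel '[[0,0,0.01,0,0],[0,0,0.02,0,0],[0,0,0.03,0,0],[0,0,0.036,0,0],[0,0,0.04,0,0]]'
python3 -m handwheel '[[0,0,0.001,0,0],[0,0,0.002,0,0],[0,0,0.003,0,0],[0,0,0.0035,0,0],[0,0,0.0035,0,0]]'
python3 -c "
from h import *
st(.6137,.134,.2182)"
```

```text
clock: 12.65
position: [0.6136, 0.1343, 0.222]
eef_rot: [3.079, 0.622, -0.002]
contact_force: [0.8, 0.9, -0.3]
grip_width: 0.444
clock: 13.07
position: [0.614, 0.1345, 0.22]
eef_rot: [-3.079, -0.622, -0.0]
contact_force: [0.2, 1.5, -1.0]
grip_width: 0.449
t 13.0667 p [0.614  0.1345 0.22  ] yaw 22.85 F [ 0.2  1.5 -1. ] g 0.449
to [-0.0005  0.0003  0.0018]
```

```bash
python3 -m handwheel '[[0,0,0.001,0,0],[0,0,0.0015,0,0],[0,0,0.002,0,0],[0,0,0.0025,0,0],[0,0,0.0025,0,0]]'
python3 -c "
from h import *
st(.6137,.134,.2182)"
```

```text
clock: 13.48
position: [0.6145, 0.1348, 0.2183]
eef_rot: [-3.079, -0.622, -0.003]
contact_force: [-2.0, 0.6, 10.8]
grip_width: 0.448
t 13.4833 p [0.6145 0.1348 0.2183] yaw 22.85 F [-2.   0.6 10.8] g 0.448
to [-0.001   0.0004  0.0001]
```

```bash
python3 -m handwheel '[[0,0,-0.001,0,0.5],[0,0,-0.001,0,0.8],[0,0,-0.001,0,1],[0,0,-0.001,0,1],[0,0,-0.001,0,1]]'
python3 -m handwheel '[[0,0,-0.015,0,1],[0,0,-0.04,0,1],[-0.01,0.016,-0.065,0,1],[-0.025,0.042,-0.075,0,1],[-0.042,0.072,-0.075,0,1]]'
python3 -m handwheel '[[-0.019,0.03,0,0,1],[-0.037,0.06,0,0,1],[-0.056,0.09,0,0,1],[-0.075,0.12,0,0,1],[-0.085,0.14,0,0,1]]'
python3 - <<'E'
from h import *
im=ctrl.snapshot("wrist");m=ctrl.camera_model("wrist");o=st(.5757,-.1362,.138);cv2.imwrite("pics/w9.png",im)
for c,s in blue(im)[0]:
  if s[4]>1000: print(c,s,plane(m,c,.136).round(4))
E
```

```text
clock: 13.9
position: [0.6139, 0.1344, 0.2182]
eef_rot: [-3.079, -0.622, 0.0]
contact_force: [0.1, 0.7, -0.4]
grip_width: 0.997
clock: 14.32
position: [0.6039, 0.0526, 0.2959]
eef_rot: [-3.078, -0.626, -0.006]
contact_force: [0.6, -0.8, -1.1]
grip_width: 1.0
clock: 14.73
position: [0.5781, -0.1142, 0.2934]
eef_rot: [3.079, 0.617, -0.001]
contact_force: [-0.2, -0.3, 0.1]
grip_width: 1.002
t 14.7833 p [ 0.578  -0.118   0.2933] yaw 22.46 F [-1.5 -6.4 -0.4] g 1.002
to [-0.0088  0.0156  0.1553]
[303.3 207.3] [ 278  180   52   56 2201] [ 0.575  -0.1379  0.136 ]
[458.4 260.2] [ 429  234   59   53 2287] [ 0.5825 -0.281   0.136 ]
```

View pics/w9.png

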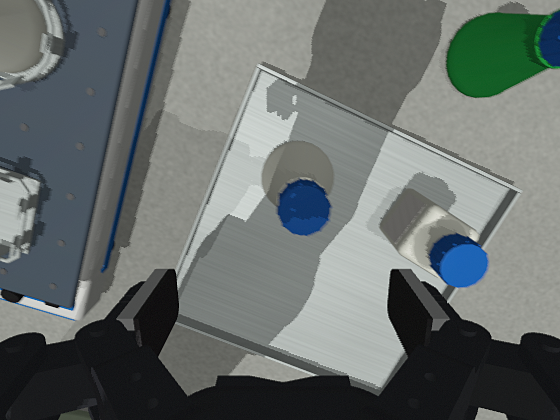

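The large white flask's cap is at (303,207), the green look-alike at (480,55), and the square bottle's cap at (458,260).

```bash
python3 -m handwheel '[[-0.006,0.01,0.02,0,1],[-0.009,0.016,0.05,0,1],[-0.009,0.016,0.08,0,1],[-0.009,0.016,0.1,0,1],[-0.009,0.016,0.105,0,1]]'
python3 - <<'E'
from h import *
im=ctrl.snapshot("wrist");m=ctrl.camera_model("wrist");o=st(.5757,-.137,.140)
for c,s in blue(im)[0]:
  if s[4]>2500: print(c,s,plane(m,c,.136).round(4))
E
```

```text
clock: 15.2
position: [0.5757, -0.1281, 0.1851]
eef_rot: [-3.078, -0.622, 0.007]
contact_force: [-0.7, 0.3, -0.1]
grip_width: 1.0
t 15.25 p [ 0.5762 -0.128   0.186 ] yaw 22.87 F [-0.6  0.  -0.6] g 1.002
to [-0.0038  0.0082  0.046 ]
[ 61.5 149.9] [  26    0   69  318 3498] [ 0.5798 -0.0084  0.136 ]
[290.8 249.3] [ 248  203   87   91 5988] [ 0.5752 -0.1327  0.136 ]
[519.  312.9] [ 477  282   83   63 3725] [ 0.5897 -0.2661  0.136 ]
```

```bash
python3 -m handwheel '[[-0.003,0.0065,0.01,0,1],[-0.003,0.0065,0.025,0,1],[-0.003,0.0065,0.04,0,1],[-0.003,0.0065,0.046,0,1],[-0.003,0.0065,0.046,0,1]]'
python3 -m handwheel '[[0,0,0,0,0],[0,0,0,0,0],[0,0,0,0,0],[0,0,0,0,0],[0,0,0,0,0]]'
python3 -m handwheel '[[0,0,0,0,0],[0,0,0,0,0]]'
python3 -c "
from h import *
st(.5755,-.135,.140)"
python3 -m handwheel '[[0,0,-0.01,0,0],[0,0,-0.03,0,0],[0,0,-0.06,0,0],[0,0,-0.09,0,0],[0,0,-0.12,0,0]]'
python3 -m handwheel '[[0,0,-0.03,0,0],[0,0,-0.055,0,0],[0,0,-0.06,0,0],[0,0,-0.06,0,0]]'
python3 - <<'E'
from h import *
o=st(.454,.2825,.31)
im=ctrl.snapshot("wrist");cv2.imwrite("pics/w10.png",im)
E
```

```text
clock: 15.67
position: [0.5768, -0.1359, 0.1419]
eef_rot: [-3.079, -0.622, 0.001]
contact_force: [-0.4, 0.1, 0.0]
grip_width: 0.998
clock: 16.08
position: [0.5775, -0.1353, 0.1434]
eef_rot: [3.079, 0.623, 0.002]
contact_force: [-1.8, 3.1, 8.4]
grip_width: 0.472
clock: 16.25
position: [0.5775, -0.1353, 0.1434]
eef_rot: [3.079, 0.623, 0.002]
contact_force: [-2.0, 2.0, 9.9]
grip_width: 0.47
t 16.25 p [ 0.5775 -0.1353  0.1434] yaw 22.86 F [-2.   2.   9.9] g 0.47
to [-0.0017 -0.0011  0.0034]
clock: 16.67
position: [0.5766, -0.1356, 0.2644]
eef_rot: [-3.079, -0.622, 0.0]
contact_force: [0.8, -0.2, -2.1]
grip_width: 0.472
clock: 17.0
position: [0.5774, -0.1357, 0.3245]
eef_rot: [3.078, 0.622, 0.005]
contact_force: [0.5, -0.6, -2.6]
grip_width: 0.471
t 17.0 p [ 0.5774 -0.1357  0.3245] yaw 22.84 F [ 0.5 -0.6 -2.6] g 0.471
to [ 0.0486 -0.4334  0.0138]
```

```bash
python3 -m handwheel '[[0.002,-0.018,0,0,0],[0.005,-0.048,0,0,0],[0.009,-0.082,0,0,0],[0.013,-0.116,0,0,0],[0.017,-0.15,0,0,0]]'
python3 -m handwheel '[[0.004,-0.036,0,0,0],[0.008,-0.072,0,0,0],[0.012,-0.108,0,0,0],[0.016,-0.142,0,0,0],[0.02,-0.172,0,0,0]]'
python3 -m handwheel '[[0.002,-0.02,0,0,0],[0.004,-0.035,0,0,0],[0.005,-0.042,0,0,0],[0.005,-0.042,0,0,0]]'
python3 - <<'E'
from h import *
o=st(.454,.2825,.2474)
im=ctrl.snapshot("wrist");cv2.imwrite("pics/w11.png",im);m=ctrl.camera_model("wrist");print(proj(m,[.454,.2825,.108]))
E
```

```text
clock: 17.47
position: [0.533, 0.0104, 0.3208]
eef_rot: [-3.079, -0.622, 0.004]
contact_force: [0.6, 0.2, -2.1]
grip_width: 0.47
clock: 17.88
position: [0.4844, 0.1773, 0.321]
eef_rot: [3.079, 0.624, -0.003]
contact_force: [1.2, 0.4, -2.2]
grip_width: 0.471
clock: 18.22
position: [0.4735, 0.2171, 0.3213]
eef_rot: [-3.079, -0.626, 0.003]
contact_force: [0.3, 0.4, -1.9]
grip_width: 0.471
t 18.2167 p [0.4735 0.2171 0.3213] yaw 22.97 F [ 0.3  0.4 -1.9] g 0.471
to [ 0.0077 -0.0678  0.0739]
[210.97858691 173.49301953]
```

View pics/w11.png

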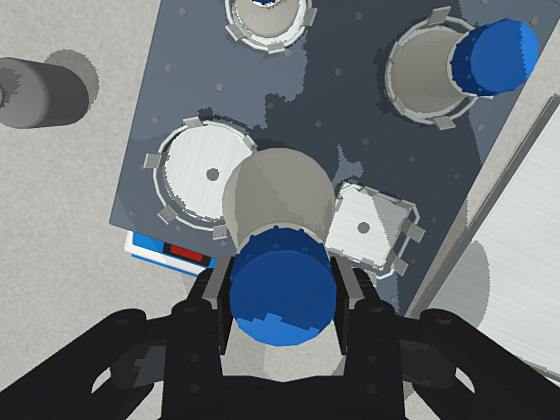

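The large clamp's hole is at (212,174), where predicted to within about 1.5 px. The square clamp's hole is at (363,228). I move over clamp B and also measure the square clamp's pose from this image.

```bash
python3 - <<'E'
from h import *
m=ctrl.camera_model("wrist");im=cv2.imread("pics/w11.png")
B=plane(m,(212.5,174.5),.108);A=plane(m,(363,228),.108);print("B",B.round(4),"A",A.round(4));st(B[0],B[1],.2474)
for nm in("C",): print(plane(m,(340,72),.105)[:2])
# platform hole row directions + platform left edge
p=[plane(m,u,.105)[:2] for u in((182,20),(112,215))]; d=p[1]-p[0]; print("platform edge yaw",np.degrees(np.arctan2(d[1],d[0])))
g=cv2.cvtColor(im,cv2.COLOR_BGR2GRAY);k=(g>150).astype(np.uint8);k[:, :330]=0;k[:185]=0;k[280:]=0;k[:,425:]=0
c=max(cv2.findContours(k,0,2)[0],key=cv2.contourArea);print(cv2.contourArea(c))
w=np.array([plane(m,q[0],.108)[:2] for q in c],np.float32); print(cv2.minAreaRect(w*1000), cv2.minAreaRect(c))
cv2.imwrite("pics/a.png",np.hstack([cv2.resize(im[170:290,310:430],None,fx=3.2,fy=3.2),cv2.resize(k[170:290,310:430]*255,None,fx=3.2,fy=3.2)[...,None].repeat(3,2)]))
E
python3 -m handwheel '[[0.002,-0.02,0,0,0],[0.005,-0.05,0,0,0],[0.007,-0.066,0,0,0],[0.0078,-0.0675,0.01,0,0],[0.0078,-0.0675,0.02,0,0]]'
python3 -m handwheel '[[0,0,0.01,0,0],[0,0,0.01,0,0],[0,0,0.01,0,0]]'
python3 -c "
from h import *
st(.454,.2825,.2474)"
```

```text
B [0.4536 0.2808 0.108 ] A [0.4611 0.1225 0.108 ]
t 18.2667 p [0.474  0.2158 0.3214] yaw 22.88 F [ 0.5  0.  -1.6] g 0.471
to [ 0.0066 -0.0678  0.074 ]
[0.58549465 0.20702603]
platform edge yaw 177.31623710078898
4145.5
((462.7961730957031, 123.17825317382812), (77.77367401123047, 71.8060302734375), 5.127075672149658) ((363.189697265625, 224.72415161132812), (70.24895477294922, 73.92552947998047), 23.198589324951172)
clock: 18.68
position: [0.4557, 0.2808, 0.3016]
eef_rot: [3.079, 0.622, 0.0]
contact_force: [1.0, 0.0, -2.3]
grip_width: 0.467
clock: 18.93
position: [0.4556, 0.28, 0.2916]
eef_rot: [3.079, 0.62, -0.002]
contact_force: [0.2, -0.4, -1.2]
grip_width: 0.472
t 18.9333 p [0.4556 0.28   0.2916] yaw 22.75 F [ 0.2 -0.4 -1.2] g 0.472
to [-0.0004 -0.003   0.0442]
```

View pics/a.png

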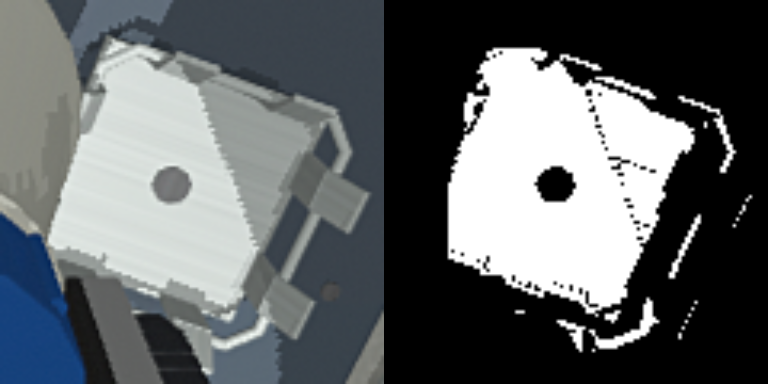

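The crop shows square clamp A's hole at about (363,228), with its floor edges turned about 20° in the image. I lower the large flask first.

```bash
python3 -m handwheel '[[-0.001,-0.002,0.008,0,0],[-0.001,-0.002,0.018,0,0],[-0.001,-0.002,0.028,0,0],[-0.001,-0.002,0.036,0,0],[-0.001,-0.002,0.04,0,0]]'
python3 -m handwheel '[[0,0,0.001,0,0],[0,0,0.002,0,0],[0,0,0.003,0,0],[0,0,0.0035,0,0],[0,0,0.0035,0,0]]'
python3 -c "
from h import *
st(.4538,.2818,.2474)"
```

```text
clock: 19.35
position: [0.4532, 0.2825, 0.2507]
eef_rot: [3.079, 0.622, -0.002]
contact_force: [0.4, 0.3, -2.3]
grip_width: 0.471
clock: 19.77
position: [0.4537, 0.2828, 0.249]
eef_rot: [-3.079, -0.622, -0.001]
contact_force: [-1.6, -0.3, -2.8]
grip_width: 0.473
t 19.7667 p [0.4537 0.2828 0.249 ] yaw 22.85 F [-1.6 -0.3 -2.8] g 0.473
to [-0.0003  0.001   0.0016]
```

```bash
python3 -m handwheel '[[0,0.0005,0.0005,0,0],[0,0.0005,0.001,0,0],[0,0.0005,0.0015,0,0],[0,0.0005,0.002,0,0],[0,0.0005,0.002,0,0]]'
python3 -c "
from h import *
st(.4538,.2818,.2474)"
```

```text
clock: 20.18
position: [0.4541, 0.2827, 0.2474]
eef_rot: [-3.079, -0.622, -0.002]
contact_force: [-0.6, -0.3, 5.7]
grip_width: 0.468
t 20.1833 p [0.4541 0.2827 0.2474] yaw 22.85 F [-0.6 -0.3  5.7] g 0.468
to [-0.0006  0.0007 -0.    ]
```

The large flask is seated. I release it and go to the bottle.

```bash
python3 -m handwheel '[[0,0,-0.001,0,0.5],[0,0,-0.001,0,0.8],[0,0,-0.001,0,1],[0,0,-0.001,0,1],[0,0,-0.001,0,1]]'
python3 -m handwheel '[[0,0,-0.015,0,1],[0,0,-0.04,0,1],[-0.002,0.012,-0.065,0,1],[-0.007,0.04,-0.075,0,1],[-0.013,0.075,-0.075,0,1]]'
python3 -m handwheel '[[-0.006,0.036,0,0,1],[-0.013,0.072,0,0,1],[-0.02,0.108,0,0,1],[-0.026,0.144,0,0,1],[-0.033,0.18,0,0,1]]'
python3 -m handwheel '[[-0.006,0.036,0,0,1],[-0.013,0.072,0,0,1],[-0.02,0.108,0,0,1],[-0.026,0.144,0,0,1],[-0.033,0.18,0,0,1]]'
python3 -m handwheel '[[-0.006,0.036,0,0,1],[-0.013,0.072,0,0,1],[-0.02,0.105,0,0,1],[-0.024,0.13,0,0,1],[-0.025,0.137,0,0,1]]'
python3 -m handwheel '[[0,0,0,0,1],[0,0,0,0,1]]'
python3 - <<'E'
from h import *
im=ctrl.snapshot("wrist");m=ctrl.camera_model("wrist");o=st(.5805,-.285,.13);cv2.imwrite("pics/w12.png",im)
for c,s in blue(im)[0]:
  if s[4]>1000: print(c,s,plane(m,c,.126).round(4))
s=ctrl.snapshot("scene");s=cv2.resize(s[140:280,110:430],None,fx=2.5,fy=2.0)
cv2.imwrite("pics/v.png",np.vstack([s,cv2.resize(im[:,:],(560,315))[:, :].copy() if 0 else cv2.copyMakeBorder(im[60:380,:],0,0,0,240,0)]))
E
```

```text
clock: 20.6
position: [0.4538, 0.2823, 0.2478]
eef_rot: [-3.079, -0.622, 0.0]
contact_force: [0.7, -0.2, 0.2]
grip_width: 0.998
clock: 21.02
position: [0.4712, 0.2096, 0.3252]
eef_rot: [-3.077, -0.627, -0.006]
contact_force: [-0.1, -0.6, -0.6]
grip_width: 0.997
clock: 21.43
position: [0.5105, 0.0277, 0.323]
eef_rot: [3.079, 0.622, 0.0]
contact_force: [1.5, 0.7, -1.2]
grip_width: 1.002
clock: 21.85
position: [0.55, -0.151, 0.3229]
eef_rot: [3.079, 0.622, 0.0]
contact_force: [0.6, -0.5, 0.1]
grip_width: 1.002
clock: 22.27
position: [0.5795, -0.2898, 0.322]
eef_rot: [3.08, 0.615, -0.002]
contact_force: [0.2, -0.5, 0.7]
grip_width: 1.0
clock: 22.43
position: [0.58, -0.2844, 0.3225]
eef_rot: [-3.079, -0.622, 0.0]
contact_force: [0.2, 0.5, -0.1]
grip_width: 0.997
t 22.4833 p [ 0.5801 -0.2837  0.3227] yaw 22.92 F [ 0.3  0.3 -0.3] g 1.002
to [-0.0002  0.0015  0.1927]
[280.1 183.2] [ 256  158   49   51 1796] [ 0.5808 -0.2805  0.126 ]
```

View pics/v.png

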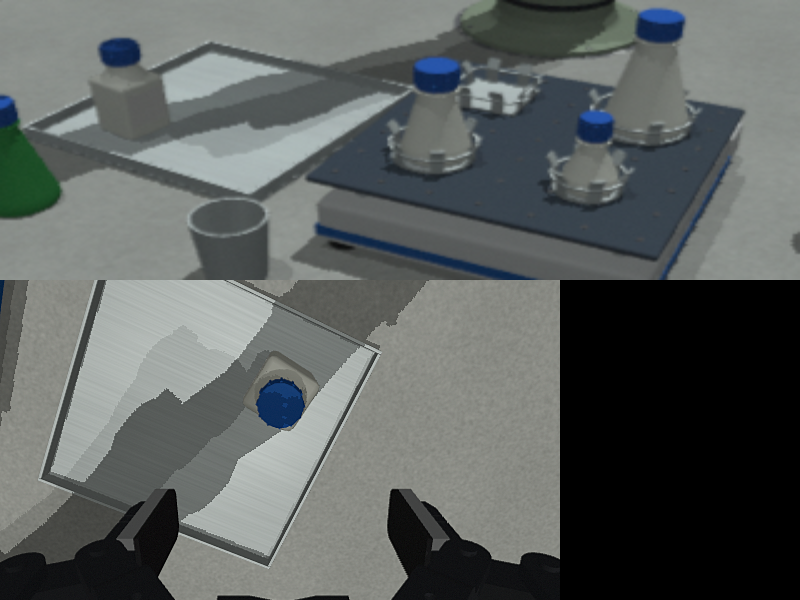

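All three flasks stand upright in their clamps and the beaker hasn't moved. The bottle is at about (281,175) in the wrist image. I take a close crop for its yaw.

```bash
python3 - <<'E'
from h import *
im=cv2.imread("pics/w12.png")
c=cv2.resize(im[115:225,230:340],None,fx=5.4,fy=5.4,interpolation=cv2.INTER_CUBIC)
cv2.imwrite("pics/b.png",cv2.convertScaleAbs(c,alpha=1.3))
E
```

```text
(no output)
```

View pics/b.png

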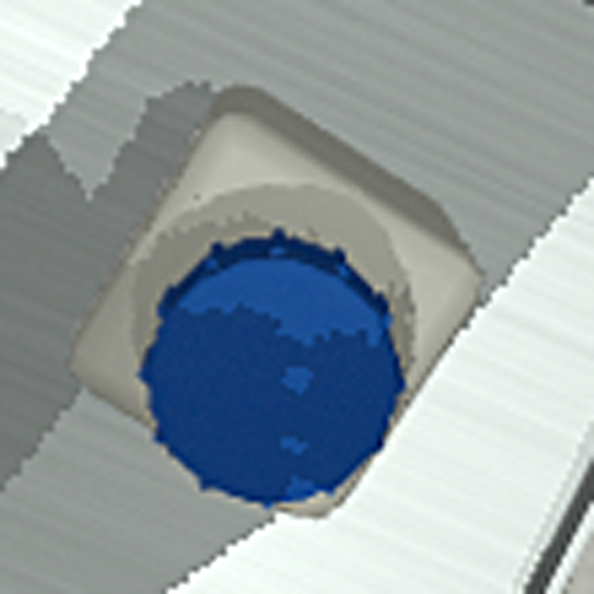

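```bash
python3 - <<'E'
from h import *
m=ctrl.camera_model("wrist")
def ang(m,f,a,b,z):
    p,q=plane(m,f(a),z),plane(m,f(b),z);d=(q-p)[:2];return round(np.degrees(np.arctan2(d[1],d[0]))%90,1),round(np.hypot(*d)*1000)
f=lambda p:(230+p[0]/5.4,115+p[1]/5.4)
for a,b in(((258,115),(470,265)),((205,110),(85,325)),((478,300),(345,500)),((80,375),(150,418)),((258,92),(440,210))): print("bottle",ang(m,f,a,b,.088))
# clamp A from w11: same tool orientation; camera shifted with the TCP
m2=dict(m);m2["eye"]=m["eye"]+np.array([.474,.2158,.3214])-[.5801,-.2837,.3227]
g=lambda p:(310+p[0]/3.2,170+p[1]/3.2)
print(plane(m2,(363,228),.108))
for a,b,z in(((50,248),(240,310),.108),((258,255),(318,135),.108),((125,42),(290,97),.112),((120,27),(325,105),.122),((345,165),(275,325),.122)): print("clamp",ang(m2,g,a,b,z))
o=st(.5803,-.284,.13);print(o["joint_positions"].round(2))
E
```

```text
bottle (np.float64(78.0), 49)
bottle (np.float64(82.8), 46)
bottle (np.float64(80.7), 47)
bottle (np.float64(80.3), 16)
bottle (np.float64(80.4), 40)
[0.4614961  0.12291616 0.108     ]
clamp (np.float64(3.8), 66)
clamp (np.float64(2.2), 43)
clamp (np.float64(4.5), 54)
clamp (np.float64(2.2), 66)
clamp (np.float64(5.8), 55)
t 22.5333 p [ 0.5802 -0.2836  0.323 ] yaw 22.95 F [-0.5 -0.1 -1. ] g 0.996
to [-1.00e-04  5.00e-04  1.93e-01]
[ 0.48  0.5  -0.18  1.44  0.09  1.21 -0.88]
```

Bottle yaw is about -9.5° (edges 78 to 83° mod 90). Clamp yaw is about +3.5°, which agrees with the clamp-centre directions at about 3°. The bottle therefore needs +13° in world, which is -13° in the tool rows. Descending to the cap.

```bash
python3 -m handwheel '[[0,0,0.03,0,1],[0,0,0.07,0,1],[0,0,0.11,0,1],[0,0,0.14,0,1],[0,0,0.15,0,1]]'
python3 - <<'E'
from h import *
im=ctrl.snapshot("wrist");m=ctrl.camera_model("wrist");o=st(.5808,-.283,.130)
for c,s in blue(im)[0]:
  if s[4]>2500: print(c,s,plane(m,c,.126).round(4))
E
```

```text
clock: 22.95
position: [0.5784, -0.283, 0.1688]
eef_rot: [-3.075, -0.624, 0.007]
contact_force: [-0.8, 0.3, 0.5]
grip_width: 1.0
t 23.0 p [ 0.5787 -0.2833  0.1693] yaw 22.95 F [-0.5  0.5 -1.9] g 0.999
to [0.0022 0.0007 0.0393]
[281.9 245.2] [ 236  197   92   95 6417] [ 0.5806 -0.2816  0.126 ]
```

```bash
python3 -m handwheel '[[0.002,0.0005,0.01,0,1],[0.002,0.0005,0.025,0,1],[0.002,0.0005,0.035,0,1],[0.002,0.0005,0.039,0,1],[0.002,0.0005,0.039,0,1]]'
python3 -m handwheel '[[0,0,0,0,0],[0,0,0,0,0],[0,0,0,0,0],[0,0,0,0,0],[0,0,0,0,0]]'
python3 -m handwheel '[[0,0,0,0,0],[0,0,0,0,0]]'
python3 -c "
from h import *
st(.5808,-.283,.130)"
python3 -m handwheel '[[0,0,-0.01,0,0],[0,0,-0.03,0,0],[0,0,-0.06,0,0],[0,0,-0.09,0,0],[0,0,-0.12,0,0]]'
python3 -m handwheel '[[0,0,-0.03,-4,0],[0,0,-0.055,-9,0],[0,0,-0.06,-13,0],[0,0,-0.06,-13,0],[0,0,-0.06,-13,0]]'
python3 -c "
from h import *
st(.4615,.123,.31)"
```

```text
clock: 23.42
position: [0.5822, -0.2847, 0.1339]
eef_rot: [3.079, 0.622, 0.0]
contact_force: [-0.4, 0.1, 0.8]
grip_width: 1.004
clock: 23.83
position: [0.5825, -0.2847, 0.1347]
eef_rot: [3.079, 0.622, 0.002]
contact_force: [-0.8, 2.8, 6.9]
grip_width: 0.475
clock: 24.0
position: [0.5825, -0.2847, 0.1347]
eef_rot: [3.079, 0.622, 0.002]
contact_force: [-1.8, 2.1, 7.1]
grip_width: 0.473
t 24.0 p [ 0.5825 -0.2847  0.1347] yaw 22.85 F [-1.8  2.1  7.1] g 0.473
to [-0.0008 -0.0023  0.0047]
clock: 24.42
position: [0.5818, -0.2848, 0.2558]
eef_rot: [-3.079, -0.622, -0.0]
contact_force: [1.0, -0.3, -2.2]
grip_width: 0.47
clock: 24.83
position: [0.5818, -0.2849, 0.3139]
eef_rot: [2.99, 0.963, 0.0]
contact_force: [0.3, -0.1, -2.9]
grip_width: 0.471
t 24.8333 p [ 0.5818 -0.2849  0.3139] yaw 35.7 F [ 0.3 -0.1 -2.9] g 0.471
to [ 0.1404 -0.4014  0.0039]
```

```bash
python3 -m handwheel '[[0.006,-0.017,0,0,0],[0.016,-0.045,0,0,0],[0.027,-0.077,0,0,0],[0.038,-0.11,0,0,0],[0.05,-0.143,0,0,0]]'
python3 -m handwheel '[[0.012,-0.034,0,0,0],[0.024,-0.068,0,0,0],[0.036,-0.102,0,0,0],[0.047,-0.134,0,0,0],[0.055,-0.157,0,0,0]]'
python3 -m handwheel '[[0.005,-0.014,0,0,0],[0.008,-0.023,0,0,0],[0.009,-0.026,0,0,0],[0.009,-0.026,0,0,0],[0.009,-0.026,0,0,0]]'
python3 - <<'E'
from h import *
im=ctrl.snapshot("wrist");m=ctrl.camera_model("wrist");o=st(.461,.123,.2387);cv2.imwrite("pics/w13.png",im);print(proj(m,[.461,.123,.108]))
E
```

```text
clock: 25.25
position: [0.5374, -0.1384, 0.3126]
eef_rot: [-2.99, -0.961, 0.003]
contact_force: [1.4, 1.7, -2.6]
grip_width: 0.474
clock: 25.67
position: [0.4899, 0.0225, 0.313]
eef_rot: [-2.989, -0.965, 0.002]
contact_force: [1.4, -0.1, -2.6]
grip_width: 0.469
clock: 26.08
position: [0.4837, 0.0452, 0.3135]
eef_rot: [2.99, 0.964, -0.001]
contact_force: [-1.1, 0.2, -2.1]
grip_width: 0.469
t 26.1333 p [0.4838 0.045  0.3135] yaw 35.73 F [ 0.4 -0.7 -1.8] g 0.47
to [ 0.0271 -0.0766  0.0748]
[200.38174987 154.48003755]
```

```bash
python3 - <<'E'
from h import *
im=cv2.imread("pics/w13.png")
cv2.imwrite("pics/w13c.png",cv2.resize(im[90:290,130:370],None,fx=3,fy=3,interpolation=cv2.INTER_CUBIC))
E
```

```text
(no output)
```

View pics/w13c.png

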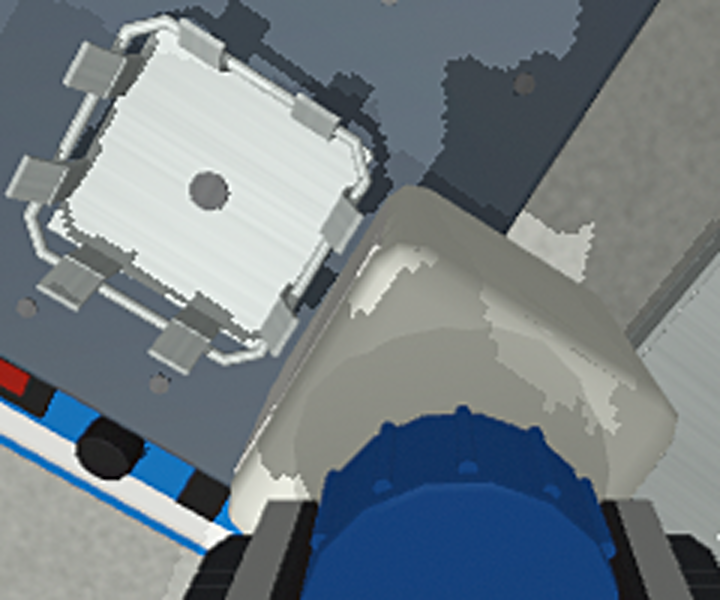

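The clamp's hole is at (199.7,153.7), against a prediction of (200.4,154.5). The bottle's sides look nearly parallel to the clamp, and I compare the angles numerically.

```bash
python3 - <<'E'
from h import *
m=ctrl.camera_model("wrist")
f=lambda p:(130+p[0]/3,90+p[1]/3)
def ang(a,b,z):
    p,q=plane(m,f(a),z),plane(m,f(b),z);d=(q-p)[:2];return round((np.degrees(np.arctan2(d[1],d[0]))+45)%90-45,1),round(np.hypot(*d)*1000)
for a,b,z in(((175,28),(348,135),.128),((110,62),(33,205),.128),((40,262),(215,358),.128),((366,178),(268,348),.128),((185,45),(365,160),.108),((150,60),(68,200),.108)): print("clamp",ang(a,b,z))
zs=.269
for a,b,z in(((430,245),(650,385),zs),((360,262),(240,475),zs),((440,197),(620,312),.183),((385,205),(270,410),.22)): print("bottle",ang(a,b,z))
print(plane(m,f((209,191)),.108))
E
```

```text
clamp (np.float64(4.0), 56)
clamp (np.float64(2.7), 48)
clamp (np.float64(5.0), 58)
clamp (np.float64(4.6), 60)
clamp (np.float64(3.0), 63)
clamp (np.float64(1.1), 51)
bottle (np.float64(2.8), 44)
bottle (np.float64(5.6), 43)
bottle (np.float64(3.1), 53)
bottle (np.float64(5.6), 51)
[0.46125187 0.12393701 0.108     ]
```

Clamp about 3.4°, bottle about 4.3°: parallel within measurement. Moving over and lowering.

```bash
python3 -m handwheel '[[0.007,-0.02,0,0,0],[0.018,-0.05,0,0,0],[0.025,-0.07,0,0,0],[0.0275,-0.077,0.01,0,0],[0.0275,-0.077,0.02,0,0]]'
python3 -m handwheel '[[0,0,0.01,0,0],[0,0,0.01,0,0],[0,0,0.01,0,0]]'
python3 -c "
from h import *
st(.4612,.1235,.2387)"
```

```text
clock: 26.55
position: [0.4608, 0.1256, 0.2935]
eef_rot: [-2.988, -0.968, -0.002]
contact_force: [0.4, -0.2, -1.7]
grip_width: 0.469
clock: 26.8
position: [0.4609, 0.1233, 0.2831]
eef_rot: [2.99, 0.964, -0.003]
contact_force: [0.3, 0.5, -1.1]
grip_width: 0.467
t 26.8 p [0.4609 0.1233 0.2831] yaw 35.74 F [ 0.3  0.5 -1.1] g 0.467
to [0.0004 0.0001 0.0444]
```

```bash
python3 -m handwheel '[[0,0,0.008,0,0],[0,0,0.018,0,0],[0,0,0.028,0,0],[0,0,0.036,0,0],[0,0,0.04,0,0]]'
python3 -m handwheel '[[0,0,0.001,0,0],[0,0,0.002,0,0],[0,0,0.003,0,0],[0,0,0.0035,0,0],[0,0,0.0035,0,0]]'
python3 -m handwheel '[[0,0,0.0005,0,0],[0,0,0.001,0,0],[0,0,0.0015,0,0],[0,0,0.0015,0,0],[0,0,0.0015,0,0]]'
python3 -c "
from h import *
st(.4612,.1235,.2387)"
```

```text
clock: 27.22
position: [0.4603, 0.1245, 0.2423]
eef_rot: [-2.989, -0.967, 0.003]
contact_force: [-0.3, 0.2, -0.5]
grip_width: 0.471
clock: 27.63
position: [0.4608, 0.1247, 0.2405]
eef_rot: [2.989, 0.967, 0.001]
contact_force: [0.5, 0.1, -1.4]
grip_width: 0.466
clock: 28.05
position: [0.4608, 0.1247, 0.2388]
eef_rot: [2.989, 0.967, 0.0]
contact_force: [-1.0, 0.0, -1.5]
grip_width: 0.469
t 28.05 p [0.4608 0.1247 0.2388] yaw 35.85 F [-1.   0.  -1.5] g 0.469
to [-0.0004  0.0012  0.0001]
```

```bash
python3 -m handwheel '[[0,0.001,0.0005,0,0],[0,0.001,0.001,0,0],[0,0.001,0.0015,0,0],[0,0.001,0.0015,0,0]]'
python3 -c "
from h import *
st(.4612,.1235,.2387)"
```

```text
clock: 28.38
position: [0.4619, 0.1252, 0.2386]
eef_rot: [-2.988, -0.968, -0.004]
contact_force: [-6.8, 5.0, 21.1]
grip_width: 0.468
t 28.3833 p [0.4619 0.1252 0.2386] yaw 35.89 F [-6.8  5.  21.1] g 0.468
to [-0.0015  0.001  -0.0001]
```

Firm contact at 0.2386, against an expected 0.2387: seated. I release and back away.

```bash
python3 -m handwheel '[[0,0,-0.001,0,0.5],[0,0,-0.0015,0,0.8],[0,0,-0.0015,0,1],[0,0,-0.0015,0,1],[0,0,-0.0015,0,1]]'
python3 -m handwheel '[[0,0,-0.01,0,1],[0,0,-0.03,0,1],[0,0,-0.055,0,1],[0,0,-0.08,0,1],[0,0,-0.1,0,1]]'
python3 -m handwheel '[[-0.005,0.015,-0.01,0,1],[-0.015,0.045,-0.02,0,1],[-0.027,0.08,-0.03,0,1],[-0.04,0.115,-0.03,0,1],[-0.05,0.15,-0.03,0,1]]'
python3 -m handwheel '[[-0.01,0.034,0,0,1],[-0.02,0.068,0,0,1],[-0.03,0.102,0,0,1],[-0.04,0.13,0,0,1],[-0.04,0.13,0,0,1]]'
python3 - <<'E'
from h import *
st();S,D=ctrl.camera_model("scene"),ctrl.camera_model("side")
a,b=ctrl.snapshot("scene"),ctrl.snapshot("side")
cv2.imwrite("pics/endscene.png",a)
T={"D small":(.606,.2855,.198),"C med":(.6137,.134,.224),"B large":(.454,.282,.253),"A sq":(.4612,.1235,.243)}
ca=[c for c,s in blue(a)[0] if s[4]<600];cb=[c for c,s in blue(b)[0] if s[4]<900]
for n,(x,y,z) in T.items():
    p=[x,y,z-.013]; u=min(ca,key=lambda c:np.linalg.norm(c-proj(S,p)));v=min(cb,key=lambda c:np.linalg.norm(c-proj(D,p)))
    q,e=tri(S,u,D,v); print(n,"want",np.round(p,3),"cap seen",q.round(4),round(e,4))
o=cv2.imread("pics/scene0.png")
for n,(x0,x1,y0,y1) in(("beaker",(180,225,235,290)),("reagent",(425,475,210,270))):
    print(n,cv2.absdiff(a,o)[y0:y1,x0:x1].mean().round(2))
E
```

```text
clock: 28.8
position: [0.4613, 0.1238, 0.2387]
eef_rot: [2.989, 0.967, -0.0]
contact_force: [-0.2, 0.8, -0.4]
grip_width: 0.996
clock: 29.22
position: [0.4614, 0.124, 0.3413]
eef_rot: [-2.989, -0.967, -0.002]
contact_force: [-0.3, -0.1, -0.4]
grip_width: 0.998
clock: 29.63
position: [0.5087, -0.0288, 0.3704]
eef_rot: [2.988, 0.967, 0.003]
contact_force: [1.3, 0.5, -0.3]
grip_width: 1.002
clock: 30.05
position: [0.5526, -0.1619, 0.3688]
eef_rot: [2.991, 0.957, -0.002]
contact_force: [0.2, -0.4, 1.0]
grip_width: 1.002
t 30.05 p [ 0.5526 -0.1619  0.3688] yaw 35.49 F [ 0.2 -0.4  1. ] g 1.002
D small want [0.606 0.286 0.185] cap seen [0.6092 0.2866 0.184 ] 0.0015
C med want [0.614 0.134 0.211] cap seen [0.6133 0.1354 0.2095] 0.0001
B large want [0.454 0.282 0.24 ] cap seen [0.4538 0.2839 0.2391] 0.0013
A sq want [0.461 0.124 0.23 ] cap seen [0.4599 0.1259 0.23  ] 0.0023
beaker 0.94
reagent 0.95
```

```bash
python3 -m handwheel '[[0,0,0,0,1],[0,0,0,0,1]]'; python3 -c "
from rig import ctrl
print(ctrl.close_job())"
```

```text
clock: 30.32
position: [0.5523, -0.1546, 0.3693]
eef_rot: [-2.988, -0.969, -0.001]
contact_force: [-0.6, 0.0, 0.3]
grip_width: 1.0
the job is handed in; nothing more can be done
None
```

All three flasks and the square bottle stand in their own clamps. I placed them in the order small, medium, large, then the bottle (turned 13° to square it with its clamp). The job was handed in at 30.3 s of the 125 s allowed.

- **Seating:** each was lowered until it touched within about 0.2 mm of the height expected for the clamp floor. The highest wrist force I read was about 23 N, as the bottle seated; readings are one per call, so brief peaks could be higher.
- **Final cap check:** measured across the scene and side cameras, cap heights are within 1.5 mm of where they should be. Sideways they are within about 2 mm for the medium, large and square, and about 3 mm for the small flask. That 3 mm is the largest disagreement, though still inside the small clamp's 4 mm of play.
- **Bystanders:** the beaker and reagent bottle image regions are essentially unchanged, and the green look-alike was not touched. The gripper ended clear of everything.
- **Not checked by eye:** the viewing limit was used up before the bottle was released, so its final placing was confirmed only by contact height and the cap measurement.

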